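# Load the specimen cassette and clamp it home

## Robot

A 6-joint arm with a two-finger parallel gripper is mounted at the origin on the work surface. World frame = base frame: x ahead of the robot, y to its left, z up, the work surface at z = 0. Lengths are in mm, angles in degrees, forces in N, time in s.
With the tool pointing down it reaches from about 325 to 775 mm from the base axis. Payload 5.5 kg.
Tool frame: the origin (TCP) lies on the centre line of the jaws, within the pads' length; the fingertips stand 22 mm ahead of it and the grasp point (between the pads) lies 3 mm ahead of it; z points along the fingers, y is the line along which they close (so a half turn about z gives the same grasp; the last joint's range is limited). The gripper opens to 85 mm and grips with 20 to 120 N. Pads are 22 mm wide; open, the fingers measure 114 mm over their backs; the gripper's body (76 mm by 85 mm) begins 54 mm behind the grasp point. The pads swing forward as they close: fully open they stand 13 mm farther back than shut.
Start: joints at [65.162, 5.22, 70.514, -0, 104.267, -3.249], TCP at [220.774, 557.921, 253.275] pointing down, gripper open.
Joint ranges: [-164.24, 164.24], [-49.07, 125.15], [9.68, 141.18], [-86.29, 266.29], [3.28, 154.24], [-151.56, 151.56]. Speed limits (degrees/s): [147.25, 147.25, 172.46, 180, 180, 180].

## Interface

Orientations are given as a 3x3 rotation matrix whose columns are the frame's x, y, z axes.
In Python, from station import bot gives the robot as it stands.
- The arm moves only by the tool play_rows, never from a script. Its argument "steps" is a list of rows, each an object with "travel": the shift along the tool's x, y, z in units of 0.5 m (1.0 is 0.5 m), a list of three; "rotation": the turn, a rotation vector about the tool's x, y, z in units of pi rad (1.0 is pi rad), a list of three; "hand": the opening, from 0 (shut) to 1 (fully open). In form: [{"travel": [x, y, z], "rotation": [ax, ay, az], "hand": hand}, ...]. A call has 1 to 10 rows; each row shifts and turns the commanded pose from where the row before left it, along the tool's axes as they then stand; what a row does not reach is not made up. A row lasts 1/12 s, in which the tool goes at most 41.7 mm and 7.16 degrees, less where a joint would pass 70% of its speed; a pose out of reach is approached as far as the arm can. A call with a number of a shift or a turn outside -1 to 1 is refused whole. A call with a gripper value outside its range is refused whole. The fingers move at their own pace and stop on an object; "newtons" is the grip in N (left out, the last holds). Time passes only in rows, so rows that do not move let the fingers close. It gives the time, the measured TCP pose, the force, the opening and the grip force at its end, in the units of the state.
- bot.state(): the state, without advancing time (a new reading comes with each control period).
- bot.camera(name): name is "scene" or "top" or "wrist"; returns the picture (384x512x3 uint8, red, green, blue); there is no depth.
- bot.camera_params(name): a dict with "intrinsics" (3x3 intrinsics, pixels), "rvec" (rotation vector, rad) and "tvec" (3), from world to camera coordinates, as OpenCV has them. Camera axes: x right, y down, z forward; pixel columns grow to the right and rows downward; lengths in mm; the calibration is good to about 2 mm. The wrist camera is an equidistant fisheye: a pixel r from the principal point sees the ray r / f radians off the axis. A picture is of the moment at which its call begins: read the wrist's pose just before it. camera_params takes no time and is no camera call; for the wrist camera it gives the pose at the moment of the call.
- bot.sign_off(): hands the job in; it is judged then, once.
Trained networks look in the newest picture that a camera, given by its name, has taken for a name from the list of things; names that differ only in an ending like _2 or _b are one class to them, and where a whole thing is asked for, a point or a joint stands for the part that bears it (a point fixed in the world has none). Each returns a list of dicts, best first, with "confidence" (0 to 1); they miss things now and then, are a little off and sometimes report something else, mostly with a low value. They report only what shows in the picture. A call takes as long as a camera call. They do not tell look-alikes from the thing itself.
- bot.recognise(thing, camera): "rect" ([left, top, right, bottom] in pixels, round what is visible of it).
- bot.spot_point(thing, camera): "at" ([row, column] in pixels: a listed point, or the origin of a listed thing).
The state is a dict: "clock": time; "q": joint angles; "qvel": joint speeds; "effort": joint torques, N m; "position": TCP position; "orientation": TCP orientation; "wrist_force": force on the tool from outside, world axes, zero at the start; "moment": the same for the moment, N m; "finger_gap": finger opening in mm; "grip_force": force on a finger pad.
Only numpy, scipy, OpenCV 4.12 (cv2) and the standard library are available. Lean on these libraries where they do the work, as an engineer would, in place of code of your own. Each camera call takes 0.05 s, during which the arm holds its last target. There are 200 camera calls.

## Task

Load the aluminium specimen cassette into the pocket of the loading station, standing upright and without forcing it, and let go of it. Then swing the station's clamp over and press its handle down until the clamp's foot has driven the cassette fully home, firmly against the stop you feel at the bottom, gently enough not to crush the specimen, and leave the clamp closed on it. Leave the other things on the bench where they are.

Things in the scene. Friction and masses are not known exactly. Their poses are not given: they have to be found in the camera images.
- cassette: The specimen cassette: upright aluminium block 50 (x) by 30 (y) by 62 mm tall (z), 150 to 290 g, with a white plastic specimen showing as a stripe on its top and its two narrow ends (the 30 mm wide ones). Loose, standing upright on the bench. Origin: centre of its underside; z up. Either way round fits. Forced into the station with more than 50 N it would be damaged.
- cradle: Loading station, fixed. Origin: underside, below the pocket's centre; z up, -x its front, clamp hinge at its +x end. Base plate 12 mm thick, x = -70 to 145 mm, 110 mm wide. Steel pocket 53 (x) by 33 mm (y) inside; walls 8 mm thick to z = 56 mm, then flared lead-in lips to z = 65 mm, 5 mm wider on each side at the top. Hinge cheeks at x = 80 to 116 mm, y within 23 mm, up to z = 118 mm.
- pocket (a point): On the pocket's axis, z = 40 mm: top of the unpressed sprung carriage that carries the cassette. Its spring holds the cassette's weight (4 N to start, then 0.25 N per mm). Pressed, the cassette sinks until it meets a hard stop screw hidden below, set differently each time: home lies 5 to 17 mm down and can only be felt. Axes as the cradle's.
- clamp (a joint): Clamp arm angle (rad): 0 = arm level, fully shut (lower than it gets with a cassette in); grows as it swings up and over to the cradle's +x. Starts open at 1.75 to 1.9, leaning back from the pocket; limit 1.95. Stiff hinge, stays where it is left (friction 0.6 N m, 3 to 4 N at the handle). The foot meets an unpressed cassette at about 0.23; home is at about 0.05 to 0.18.
- clamp_hinge (a point): The clamp's hinge axis (along the cradle's y), 95 mm to +x of the pocket's centre and 106 mm above the bench; axes those of the arm.
- clamp_handle (a point): Centre of the handle, a black round crossbar 14 mm thick, 90 mm long along the cradle's y, at the arm's end 160 mm from the hinge axis; arm 22 mm wide, 12 mm thick. Arm level: handle at hinge height, 65 mm to -x of the pocket's centre. Push it over from behind (+x), then press down. About 6 N moves clamp and cassette; at the stop the force climbs steeply. 12 to 18 N seats it; 25 N crushes.
- foot: Round steel press foot under the arm, 95 mm from the hinge axis, ball end of radius 9 mm. Origin: the ball's lowest point with the arm level, 26 mm below the arm's middle. It presses about 1.7 times the handle force beyond friction. Home means at least 10 N from foot to cassette for 0.3 s (the spring alone gives at most 7 N); over 40 N crushes the specimen.
- bar_a: Bystander: white plastic specimen bar lying near the cassette, 10 by 80 by 6 mm, long along its y; origin centre of underside.
- bar_b: Bystander: white plastic specimen bar lying beside the station, 80 by 10 by 6 mm, long along its x; origin centre of underside.
- weight: Bystander: steel cylinder of diameter 40 mm, 30 mm tall, standing; origin centre of underside.
- ref_block: Bystander: short square aluminium block 32 by 32 by 25 mm tall (not the cassette); origin centre of underside.
Mind the look-alikes: they are no part of the job. There is more than one size of the cradle; the job needs the larger. Leave any orange look-alike of the cassette alone.

How it is judged (in metres and radians):
On the way, in this order (a step that is already met when the one before it is completed fails the run):
1. the cassette stands in the pocket on the unpressed carriage, let go, with the clamp still open (x of cassette in the frame of cradle between -0.003 and 0.003 m and y of cassette in the frame of cradle between -0.003 and 0.003 m and angle between cassette's own z axis and vertical below 0.1 rad and z of cassette in the frame of cradle between 0.037 and 0.043 m and contact force between the fingers and cassette below 0.1 N and value of joint clamp above 0.6 rad), for 0.2 s.
2. the clamp's foot presses the cassette home on its stop with at least 10 N for 0.3 s (x of cassette in the frame of cradle between -0.003 and 0.003 m and y of cassette in the frame of cradle between -0.003 and 0.003 m and angle between cassette's own z axis and vertical below 0.1 rad and z of cassette in the frame of cradle below 0.0365 m and contact force between foot and cassette above 10 N), for 0.3 s.
At the end, for the whole second after the job is handed in: The cassette stands in the pocket (centred within 3 mm, tilted less than 0.1 rad), sunk so that its underside is less than 36.5 mm above the station's underside, held down by the clamp's foot with more than 1 N, the clamp closed (below 0.2 rad), everything at rest (x of cassette in the frame of cradle between -0.003 and 0.003 m and y of cassette in the frame of cradle between -0.003 and 0.003 m and angle between cassette's own z axis and vertical below 0.1 rad and z of cassette in the frame of cradle below 0.0365 m and contact force between foot and cassette above 1 N and value of joint clamp below 0.2 rad and linear speed of cassette below 0.02 m/s and velocity of joint clamp below 0.05 rad/s); the robot touches nothing.
It fails at once if the clamp's foot crushes the cassette with more than 40 N (contact force between foot and cassette above 40 N).
It fails at once if the cassette is forced into the station with more than 50 N before the clamp closes (value of joint clamp above 0.6 rad and contact force between cassette and cradle above 50 N).
It fails at once if a bystander (white bar, steel cylinder or short square block) is pushed more than 30 mm (distance of any of bar_a, bar_b, weight, ref_block from where it was at the start of the episode above 0.03 m).
It also fails if it takes over 58 s, if anything falls off the work surface, if the arm or the gripper's body presses on something with over 40 N, if the wrist force passes 120 N, or if a joint passes its speed limit or range.

## Working session

There is one attempt and no reset: what is moved stays moved. The work goes in short steps, Python scripts to look and compute and a tool call to move; the robot and the scene stay as the last step left them, time stands still between calls to the robot, and variables do not carry over. Pictures are saved under pics/ and viewed, at most 10 in all, crops included, and the job is handed in when it is done.

Besides the shell and the picture viewer there is one more tool, called after "Emit:" as name(argument=value, ...), one argument or row to a line, values as JSON. play_rows: Moves the arm, as the interface text tells. Its arguments: {"type":"object","properties":{"steps":{"type":"array"},"newtons":{"type":"number"}},"required":["steps"]}

```bash
mkdir -p pics; ls
python3 - <<'E'
from station import bot
import cv2,numpy as np
s=bot.state();print(s['clock'],s['position'],s['orientation'])
a=bot.camera('scene');b=bot.camera('top')
cv2.imwrite('pics/s.png',a[:,:,::-1]);cv2.imwrite('pics/t.png',b[:,:,::-1])
cv2.imwrite('pics/t2.png',cv2.resize(b,(800,600),interpolation=cv2.INTER_CUBIC)[:,:,::-1])
for c in('top','scene'):
  for t in('cassette','cradle','clamp_handle','bar_a','weight','ref_block'):
    print(c,t,[(np.round(r['rect']).tolist(),round(r['confidence'],2)) for r in bot.recognise(t,c)][:4])
  for t in('cassette','pocket','clamp_hinge','clamp_handle','foot'):
    print(c,t,[(np.round(r['at'],1).tolist(),round(r['confidence'],2)) for r in bot.spot_point(t,c)][:4])
for c in('top','scene','wrist'):print(c,bot.camera_params(c))
E
```

```text
pics
0.0 [220.65050977 557.68293516 252.10465104] [[-9.29856490e-01  3.67921472e-01 -8.35964557e-04]
 [ 3.67922410e-01  9.29854652e-01 -1.85095085e-03]
 [ 9.63209721e-05 -2.02868875e-03 -9.99997938e-01]]
top cassette [([328.0, 220.0, 347.0, 242.0], 0.74), ([331.0, 187.0, 350.0, 210.0], 0.58)]
top cradle [([138.0, 232.0, 178.0, 290.0], 0.71), ([176.0, 114.0, 233.0, 223.0], 0.56)]
top clamp_handle [([188.0, 116.0, 224.0, 160.0], 0.73), ([137.0, 241.0, 158.0, 290.0], 0.72)]
top bar_a [([338.0, 168.0, 357.0, 184.0], 0.52), ([189.0, 115.0, 226.0, 162.0], 0.49)]
top weight [([277.0, 119.0, 290.0, 132.0], 0.46)]
top ref_block [([273.0, 199.0, 285.0, 212.0], 0.7)]
top cassette [([199.2, 337.6], 0.71), ([230.6, 335.8], 0.48)]
top pocket [([268.2, 154.2], 0.76), ([196.7, 198.5], 0.67), ([174.4, 349.2], 0.53)]
top clamp_hinge [([153.4, 208.0], 0.98)]
top clamp_handle [([121.6, 204.8], 0.72), ([286.2, 149.1], 0.6)]
top foot [([145.7, 203.9], 0.44)]
scene cassette [([139.0, 187.0, 162.0, 217.0], 0.93), ([133.0, 209.0, 161.0, 244.0], 0.7)]
scene cradle [([294.0, 155.0, 356.0, 272.0], 0.83), ([334.
[... 786 characters left out ...]
': array([ 2.16477932, -2.11270152,  0.17612099]), 'tvec': array([ -10.06187114,  467.60210018, 1146.29126095])}
scene {'intrinsics': array([[498.3854028 ,   0.        , 258.23853904],
       [  0.        , 498.3854028 , 197.74461362],
       [  0.        ,   0.        ,   1.        ]]), 'rvec': array([ 1.73465611,  1.51211602, -0.78265132]), 'tvec': array([ -77.71162116, -184.84829868, 1534.04328604])}
wrist {'intrinsics': array([[297.31863964,   0.        , 255.05797824],
       [  0.        , 297.31863964, 187.8606019 ],
       [  0.        ,   0.        ,   1.        ]]), 'rvec': array([-2.36900608, -1.61381421, -0.26017884]), 'tvec': array([-600.63846551,  -41.55432553,  379.15438187])}
```

View pics/t2.png

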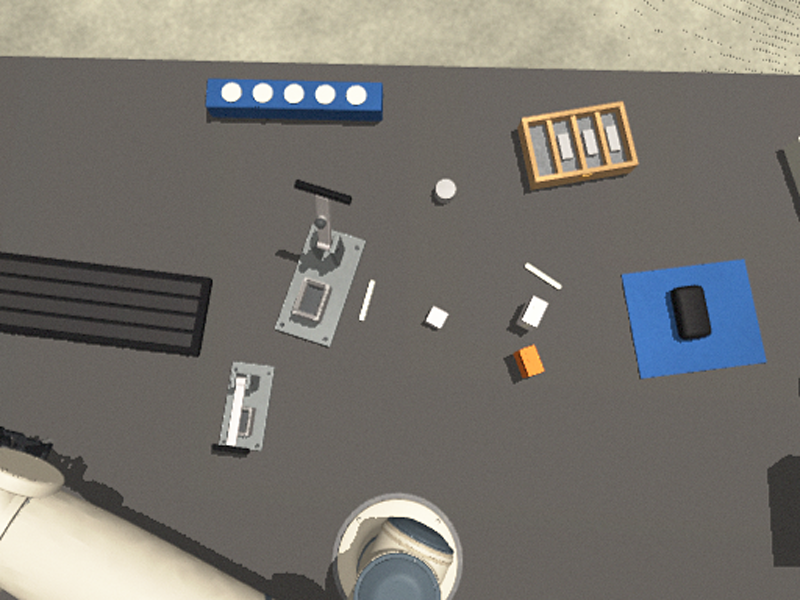

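View pics/s.png

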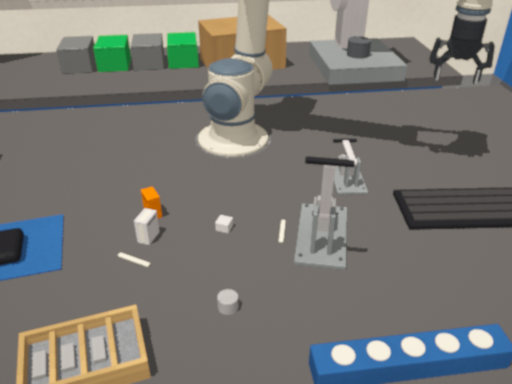

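The pictures show these candidates (pixels in the 800x600 top view):
- **Cassette:** the aluminium block at (535,312) and the orange look-alike at (530,360). I take the aluminium one.
- **Station:** the large one at (320,290) with its clamp leaning back, and a small one at (245,405). I take the larger.

The crop below should confirm both.

```bash
cat > h.py <<'E'
import numpy as np,cv2
def ray(P,row,col,fish=False):
    K=P['intrinsics'];R,_=cv2.Rodrigues(P['rvec']);t=P['tvec']
    x=(col-K[0,2])/K[0,0];y=(row-K[1,2])/K[1,1]
    if fish:
        r=np.hypot(x,y);d=np.array([x/r*np.sin(r),y/r*np.sin(r),np.cos(r)]) if r>0 else np.array([0,0,1.])
    else: d=np.array([x,y,1.])
    return -R.T@t,R.T@d
def at_z(P,row,col,z,fish=False):
    o,d=ray(P,row,col,fish);return o+d*(z-o[2])/d[2]
def proj(P,X,fish=False):
    K=P['intrinsics'];R,_=cv2.Rodrigues(P['rvec']);c=np.atleast_2d(X)@R.T+P['tvec']
    if fish:
        r=np.linalg.norm(c[:,:2],axis=1);u=c[:,:2]/r[:,None]*np.arctan2(r,c[:,2])[:,None]
    else:u=c[:,:2]/c[:,2:]
    return u*K[0,0]+K[:2,2]   # col,row
E
python3 - <<'E'
from station import bot
from h import *
P=bot.camera_params('top')
k=.64
g=lambda c,r,z:np.round(at_z(P,r*k-.18,c*k-.18,z),0)
for n,c,r,z in [('c1',276,328,12),('c2',331,346,12),('c3',366,241,12),('pocket',311,300,65),('handle',323,191,255),('hinge',325,243,106),('cas',535,312,62),('orange',530,360,62),('bar_a',543,276,6),('bar_b',367,300,6),('weight',445,188,30),('ref',437,317,25),('smallcradle',245,405,12)]:print(n,g(c,r,z))
b=cv2.imread('pics/t.png')
A=cv2.resize(b[110:230,170:240],None,fx=5,fy=5,interpolation=cv2.INTER_CUBIC)
B=cv2.resize(b[150:250,310:380],None,fx=5,fy=5,interpolation=cv2.INTER_CUBIC)
B=cv2.copyMakeBorder(B,0,100,0,0,0);cv2.imwrite('pics/c1.png',np.hstack([A,B]))
E
```

```text
c1 [411. 235.  12.]
c2 [380. 130.  12.]
c3 [583.  72.  12.]
pocket [458. 164.  65.]
handle [599. 127. 255.]
hinge [554. 138. 106.]
cas [ 446. -241.   62.]
orange [ 359. -231.   62.]
bar_a [ 524. -268.    6.]
bar_b [470.  66.   6.]
weight [686. -77.  30.]
ref [438. -66.  25.]
smallcradle [268. 284.  12.]
```

View pics/c1.png

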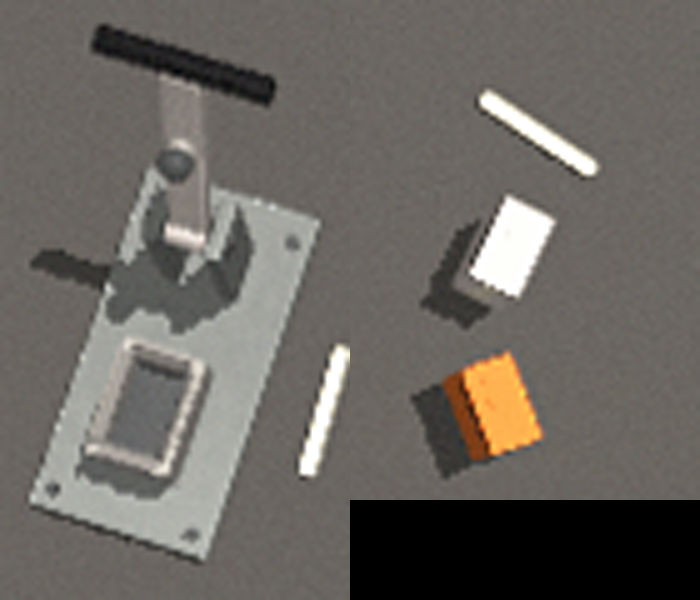

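The crop confirms it. At (510,245) is an aluminium block with a white top, and the orange one is at (490,405). The large station has its pocket at (150,410) and its clamp leaning back at the top. Next I plan the move to a wrist view near the station, on the way to the cassette.

```bash
cat >> h.py <<'E'
def plan(s,pos,yang,n=None):
    """tool-frame delta to world pos with tool down, tool y at angle yang(deg). printed in play units per row"""
    R=np.array(s['orientation']);p=np.array(s['position'])
    a=np.radians(yang);y=np.array([np.cos(a),np.sin(a),0]);z=np.array([0,0,-1.]);T=np.column_stack([np.cross(y,z),y,z])
    d=R.T@(np.array(pos)-p)/500;rv=cv2.Rodrigues(R.T@T)[0].ravel()
    m=int(np.ceil(max(np.linalg.norm(d)*500/41,np.degrees(np.linalg.norm(rv))/7)))
    print('total',d.round(4),(rv/np.pi).round(4),'minrows',m)
    n=n or m
    print('per row',n,(d/n).round(4),(rv/np.pi/n).round(4), 'q',np.round(s['q'],1))
E
python3 - <<'E'
from station import bot
from h import *
s=bot.state();R=np.array(s['orientation']);P=bot.camera_params('wrist')
Rc=cv2.Rodrigues(P['rvec'])[0];C=-Rc.T@P['tvec'];print('cam in tool',R.T@(C-s['position']),'\n',R.T@Rc.T)
plan(s,[410,140,300],73.8)
plan(s,[410,140,300],73.8-0)
E
```

```text
cam in tool [  80.78766883    0.3531509  -119.93296902] 
 [[ 2.04155305e-03 -9.49466955e-01 -3.13860374e-01]
 [ 9.99997876e-01  1.84945174e-03  9.09816685e-04]
 [-2.83371264e-04 -3.13861564e-01  9.49468714e-01]]
total [-0.6594 -0.638  -0.0934] [-0.      0.     -0.0299] minrows 12
per row 12 [-0.055  -0.0532 -0.0078] [-0.      0.     -0.0025] q [ 65.2   5.2  70.5  -0.  104.3  -3.2]
total [-0.6594 -0.638  -0.0934] [-0.      0.     -0.0299] minrows 12
per row 12 [-0.055  -0.0532 -0.0078] [-0.      0.     -0.0025] q [ 65.2   5.2  70.5  -0.  104.3  -3.2]
```

Emit:
play_rows(
  steps=[
    {"travel": [-0.055,-0.0532,-0.0078],"rotation": [0,0,0],"hand": 1},
    {"travel": [-0.055,-0.0532,-0.0078],"rotation": [0,0,0],"hand": 1},
    {"travel": [-0.055,-0.0532,-0.0078],"rotation": [0,0,0],"hand": 1},
    {"travel": [-0.055,-0.0532,-0.0078],"rotation": [0,0,0],"hand": 1},
    {"travel": [-0.055,-0.0532,-0.0078],"rotation": [0,0,0],"hand": 1},
    {"travel": [-0.055,-0.0532,-0.0078],"rotation": [0,0,0],"hand": 1},
    {"travel": [-0.055,-0.0532,-0.0078],"rotation": [0,0,0],"hand": 1},
    {"travel": [-0.055,-0.0532,-0.0078],"rotation": [0,0,0],"hand": 1},
    {"travel": [-0.055,-0.0532,-0.0078],"rotation": [0,0,0],"hand": 1},
    {"travel": [-0.055,-0.0532,-0.0078],"rotation": [0,0,0],"hand": 1},
  ],
)

```text
clock: 2.03
position: [378.9, 207.6, 292.8]
orientation: [[-0.93, 0.368, 0.001], [0.368, 0.93, 0.0], [-0.001, 0.001, -1.0]]
wrist_force: [0.6, 1.0, 0.3]
finger_gap: 85.5
grip_force: 0.0
```

Emit:
play_rows(
  steps=[
    {"travel": [-0.055,-0.0532,-0.0078],"rotation": [0,0,0],"hand": 1},
    {"travel": [-0.055,-0.0532,-0.0078],"rotation": [0,0,0],"hand": 1},
    {"travel": [0,0,0],"rotation": [0,0,-0.03],"hand": 1},
    {"travel": [0,0,0],"rotation": [0,0,0],"hand": 1},
    {"travel": [0,0,0],"rotation": [0,0,0],"hand": 1},
  ],
)

```text
clock: 2.45
position: [410.2, 139.6, 300.2]
orientation: [[-0.959, 0.282, 0.0], [0.282, 0.959, 0.0], [0.0, 0.0, -1.0]]
wrist_force: [0.1, 0.1, 0.2]
finger_gap: 85.2
grip_force: 0.0
```

Run:
```python
from station import bot
from h import *
s=bot.state();P=bot.camera_params('wrist');a=bot.camera('wrist')
print(s['clock'],s['position'],s['q'],np.round(s['orientation'],3))
cv2.imwrite('pics/w1raw.png',a[:,:,::-1]);cv2.imwrite('pics/w1.png',cv2.resize(a,(800,600),interpolation=cv2.INTER_CUBIC)[:,:,::-1])
import pickle;pickle.dump((s,P),open('w1.pkl','wb'))
for t in('pocket','clamp_hinge','clamp_handle','cradle','foot'):
    print(t,[(np.round(r['at'],1).tolist(),round(r['confidence'],2)) for r in bot.spot_point(t,'wrist')][:4])
```

```text
2.45 [410.17263973 139.56193255 300.18406897] [ 1.42714194e+01 -1.94604749e+01  8.83898380e+01  2.71493752e-02
  1.11060268e+02 -5.93479630e+01] [[-0.959  0.282  0.   ]
 [ 0.282  0.959  0.   ]
 [ 0.     0.    -1.   ]]
pocket [([5.3, 325.9], 0.8), ([182.8, 288.7], 0.78)]
clamp_hinge [([271.8, 284.2], 0.79), ([48.3, 345.7], 0.73)]
clamp_handle []
cradle [([10.4, 319.1], 0.85), ([177.1, 283.7], 0.83)]
foot [([326.3, 295.7], 0.38), ([200.9, 221.4], 0.16)]
```

View pics/w1.png

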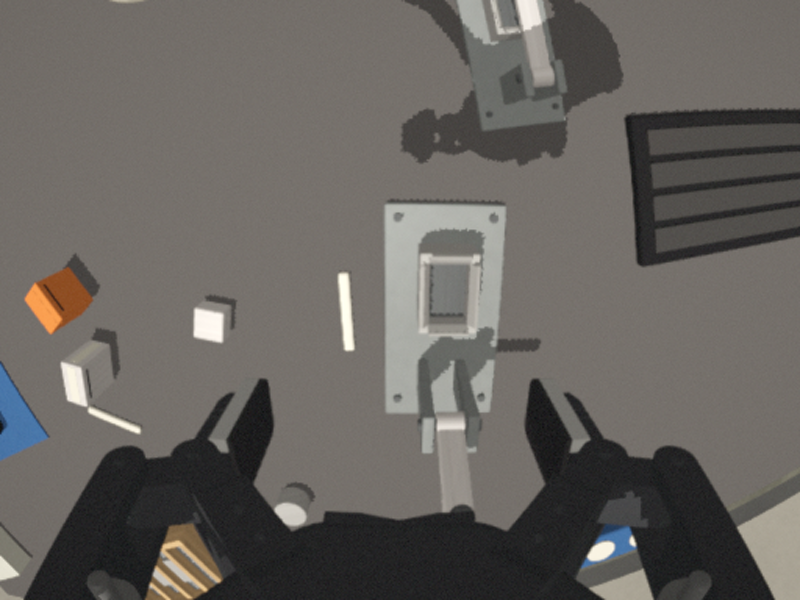

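The wrist picture shows the larger station with plate corners at (386,204), (505,205), (386,412) and (491,412), and the pocket at (450,294). The aluminium cassette is at (88,372) and the orange one at (58,298). I'll fit the station pose to the corners.

Run:
```python
from station import bot
from h import *
import pickle
from scipy.optimize import least_squares
s,P=pickle.load(open('w1.pkl','rb'))
g=cv2.cvtColor(cv2.imread('pics/w1raw.png'),cv2.COLOR_BGR2GRAY)
px=(np.array([[386,204],[505,205],[386,412],[491,412]],np.float32)+.5)*.64-.5
px=cv2.cornerSubPix(g,px.reshape(-1,1,2).copy(),(4,4),(-1,-1),(3,30,.01)).reshape(-1,2);print(px/.64)
M=np.array([[-70,-55,12],[-70,55,12],[145,-55,12],[145,55,12.]])
def w(v,M):
    c,s_=np.cos(v[2]),np.sin(v[2]);return np.column_stack([M[:,0]*c-M[:,1]*s_+v[0],M[:,0]*s_+M[:,1]*c+v[1],M[:,2]])
r=least_squares(lambda v:(proj(P,w(v,M),True)-px).ravel(),[461,163,-.28]);print(r.x,np.degrees(r.x[2]),r.fun)
h=40.5
for z in (65,56):print(z,(proj(P,w(r.x,np.array([[a,b,z] for a,b in((-31.5,-21.5),(-31.5,21.5),(31.5,-21.5),(31.5,21.5))],float)),True)/.64).round())
print((proj(P,w(r.x,np.array([[95,0,106.],[0,0,40]])),True)/.64).round())
np.save('cr.npy',r.x)
# cassette rough
print(at_z(P,372*.64,88*.64,62,True))
plan(s,[446,-241,250],66)
```

```text
[[385.00558 202.9618 ]
 [504.67233 205.3666 ]
 [385.36682 412.0869 ]
 [488.46054 411.3486 ]]
[ 4.60381064e+02  1.68723542e+02 -2.89860730e-01] -16.607796487234676 [-1.0137138  -0.34834619  1.15002281 -0.39068138 -0.60086715  0.66529871
  0.55676811  0.51311217]
65 [[424. 260.]
 [478. 260.]
 [422. 333.]
 [473. 333.]]
56 [[423. 257.]
 [476. 257.]
 [422. 329.]
 [472. 329.]]
[[449. 424.]
 [446. 288.]]
[ 438.526018   -204.16159634   62.        ]
total [-0.2833 -0.7101  0.1   ] [ 0.0001 -0.      0.0424] minrows 10
per row 10 [-0.0283 -0.071   0.01  ] [ 0.     -0.      0.0042] q [ 14.3 -19.5  88.4   0.  111.1 -59.3]
```

Emit:
play_rows(
  steps=[
    {"travel": [-0.0283,-0.071,0.012],"rotation": [0,0,0],"hand": 1},
    {"travel": [-0.0283,-0.071,0.012],"rotation": [0,0,0],"hand": 1},
    {"travel": [-0.0283,-0.071,0.012],"rotation": [0,0,0],"hand": 1},
    {"travel": [-0.0283,-0.071,0.012],"rotation": [0,0,0],"hand": 1},
    {"travel": [-0.0283,-0.071,0.012],"rotation": [0,0,0],"hand": 1},
    {"travel": [-0.0283,-0.071,0.012],"rotation": [0,0,0],"hand": 1},
    {"travel": [-0.0283,-0.071,0.012],"rotation": [0,0,0],"hand": 1},
    {"travel": [-0.0283,-0.071,0.012],"rotation": [0,0,0],"hand": 1},
    {"travel": [-0.0283,-0.071,0.012],"rotation": [0,0,0],"hand": 1},
    {"travel": [-0.0283,-0.071,0.012],"rotation": [0,0,0],"hand": 1},
  ],
)

```text
clock: 3.58
position: [447.2, -242.0, 239.8]
orientation: [[-0.96, 0.278, 0.0], [0.278, 0.96, -0.0], [-0.0, 0.0, -1.0]]
wrist_force: [0.4, 0.6, 0.5]
finger_gap: 85.6
grip_force: 0.0
```

Emit:
play_rows(
  steps=[
    {"travel": [0,0,0.02],"rotation": [0,0,0.021],"hand": 1},
    {"travel": [0,0,0.02],"rotation": [0,0,0.021],"hand": 1},
    {"travel": [0,0,0],"rotation": [0,0,0],"hand": 1},
    {"travel": [0,0,0],"rotation": [0,0,0],"hand": 1},
  ],
)

```text
clock: 3.92
position: [447.1, -240.1, 219.5]
orientation: [[-0.916, 0.401, -0.001], [0.401, 0.916, 0.001], [0.002, 0.0, -1.0]]
wrist_force: [0.4, 0.7, -0.6]
finger_gap: 84.9
grip_force: 0.0
```

Run:
```python
from station import bot
from h import *
import pickle
s=bot.state();P=bot.camera_params('wrist');a=bot.camera('wrist')
print(s['clock'],s['position'],s['q'])
cv2.imwrite('pics/w2raw.png',a[:,:,::-1]);cv2.imwrite('pics/w2.png',cv2.resize(a,(800,600),interpolation=cv2.INTER_CUBIC)[:,:,::-1])
pickle.dump((s,P),open('w2.pkl','wb'))
for t in('cassette',):
    print(t,[(np.round(np.array(r['at'])/.64,1).tolist(),round(r['confidence'],2)) for r in bot.spot_point(t,'wrist')][:4])
```

```text
3.9167 [ 447.05567315 -240.11116793  219.4863572 ] [-3.20828605e+01 -9.24423322e+00  8.80644816e+01  1.80702026e-03
  1.01272916e+02 -9.84700245e+01]
cassette [([138.8, 359.7], 0.83), ([145.5, 731.9], 0.7)]
```

View pics/w2.png

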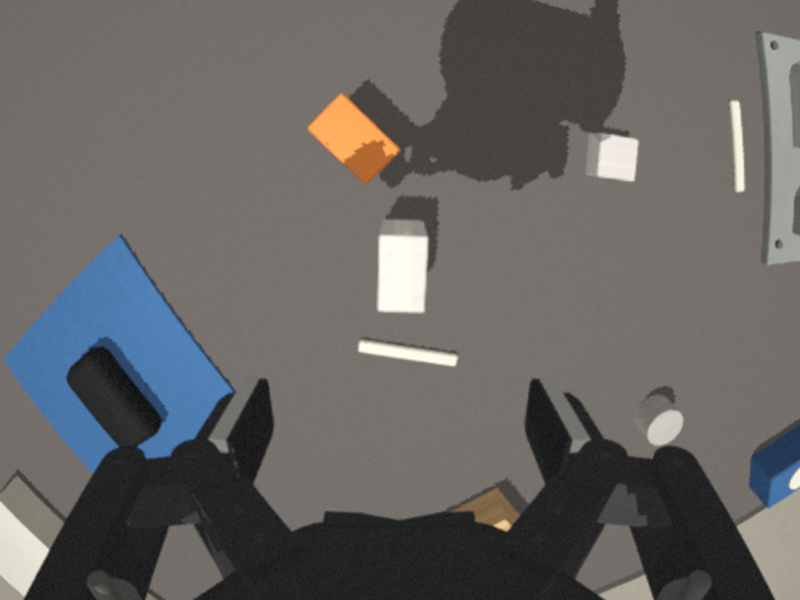

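The picture shows the cassette's top face with corners (379,235), (428,235), (377,311) and (425,313). The orange block is at (353,138), clear of it, and bar_a is at (408,352), low on the bench.

Run:
```python
from h import *
import pickle
from scipy.optimize import least_squares
s,P=pickle.load(open('w2.pkl','rb'))
g=cv2.cvtColor(cv2.imread('pics/w2raw.png'),cv2.COLOR_BGR2GRAY)
px0=(np.array([[379,235],[428,235],[377,311],[425,313]],np.float32)+.5)*.64-.5
px=cv2.cornerSubPix(g,px0.reshape(-1,1,2).copy(),(3,3),(-1,-1),(3,30,.01)).reshape(-1,2);print(px/.64)
M=np.array([[-25,-15,62],[-25,15,62],[25,-15,62],[25,15,62.]])
def w(v,M):
    c,s_=np.cos(v[2]),np.sin(v[2]);return np.column_stack([M[:,0]*c-M[:,1]*s_+v[0],M[:,0]*s_+M[:,1]*c+v[1],M[:,2]])
for q in(px0,px):
  r=least_squares(lambda v:(proj(P,w(v,M),True)-q).ravel(),[446,-241,-.4]);print(r.x,np.degrees(r.x[2]),r.fun.round(2))
plan(s,[r.x[0],r.x[1],100],90+np.degrees(r.x[2]))
```

```text
[[378.5668  235.2224 ]
 [427.50156 237.13072]
 [377.1809  309.97134]
 [423.51175 311.36   ]]
[ 4.46294423e+02 -2.36753354e+02 -4.36922175e-01] -25.033796605400987 [-0.17 -0.5   0.06  0.35  0.38  0.35 -0.26 -0.19]
[ 4.46383205e+02 -2.36984374e+02 -4.43550037e-01] -25.413545122368763 [-0.08 -0.75  0.18 -0.91 -0.26  0.89  0.16  0.94]
total [0.0034 0.0051 0.239 ] [ 0.0001 -0.0005  0.01  ] minrows 3
per row 3 [0.0011 0.0017 0.0797] [ 0.     -0.0002  0.0033] q [-32.1  -9.2  88.1   0.  101.3 -98.5]
```

Emit:
play_rows(
  steps=[
    {"travel": [0.0034,0.0051,0.06],"rotation": [0,0,0.0095],"hand": 1},
    {"travel": [0,0,0.07],"rotation": [0,0,0],"hand": 1},
    {"travel": [0,0,0.07],"rotation": [0,0,0],"hand": 1},
    {"travel": [0,0,0.07],"rotation": [0,0,0],"hand": 1},
    {"travel": [0,0,0.045],"rotation": [0,0,0],"hand": 1},
    {"travel": [0,0,0.018],"rotation": [0,0,0],"hand": 0.8},
    {"travel": [0,0,0],"rotation": [0,0,0],"hand": 0.5},
    {"travel": [0,0,0],"rotation": [0,0,0],"hand": 0.2},
    {"travel": [0,0,0],"rotation": [0,0,0],"hand": 0},
    {"travel": [0,0,0],"rotation": [0,0,0],"hand": 0},
  ],
  newtons=40,
)

```text
clock: 4.85
position: [448.1, -238.5, 56.7]
orientation: [[-0.903, 0.43, 0.004], [0.43, 0.903, -0.003], [-0.005, -0.001, -1.0]]
wrist_force: [0.5, 0.2, -0.9]
finger_gap: 29.1
grip_force: 40.6
```

Emit:
play_rows(
  steps=[
    {"travel": [0,0,0],"rotation": [0,0,0],"hand": 0},
    {"travel": [0,0,0],"rotation": [0,0,0],"hand": 0},
    {"travel": [0,0,0],"rotation": [0,0,0],"hand": 0},
    {"travel": [0,0,0],"rotation": [0,0,0],"hand": 0},
  ],
)

```text
clock: 5.18
position: [448.1, -238.5, 56.6]
orientation: [[-0.903, 0.43, 0.005], [0.43, 0.903, -0.003], [-0.005, -0.0, -1.0]]
wrist_force: [0.1, 0.5, 7.4]
finger_gap: 29.5
grip_force: 41.8
```

Emit:
play_rows(
  steps=[
    {"travel": [0,0,-0.03],"rotation": [0,0,0],"hand": 0},
    {"travel": [0,0,-0.06],"rotation": [0,0,0],"hand": 0},
    {"travel": [0,0,-0.07],"rotation": [0,0,0],"hand": 0},
    {"travel": [0,0,-0.07],"rotation": [0,0,0],"hand": 0},
    {"travel": [0,0,0],"rotation": [0,0,0],"hand": 0},
  ],
)

```text
clock: 5.6
position: [449.0, -239.2, 177.9]
orientation: [[-0.903, 0.43, 0.011], [0.43, 0.903, -0.007], [-0.013, -0.002, -1.0]]
wrist_force: [1.6, -0.9, 0.3]
finger_gap: 29.5
grip_force: 40.9
```

Run:
```python
from station import bot
from h import *
s=bot.state();print(s['position'],s['wrist_force'],s['finger_gap'],s['orientation'])
plan(s,[462.5,168.1,170],73.4)
```

```text
[ 449.01906357 -239.22290932  177.88121106] [ 1.605825   -0.92220776  0.30229833] 29.50486499139678 [[-0.90283013  0.42984448  0.01146647]
 [ 0.42978789  0.90290167 -0.00713738]
 [-0.01342106 -0.00151569 -0.99990878]]
total [0.326  0.7472 0.0103] [-0.0008  0.0042 -0.0492] minrows 10
per row 10 [0.0326 0.0747 0.001 ] [-0.0001  0.0004 -0.0049] q [-31.9  -9.7  92.7  -0.   96.2 -96.4]
```

Emit:
play_rows(
  steps=[
    {"travel": [0.0326,0.0747,0.001],"rotation": [0,0,0],"hand": 0},
    {"travel": [0.0326,0.0747,0.001],"rotation": [0,0,0],"hand": 0},
    {"travel": [0.0326,0.0747,0.001],"rotation": [0,0,0],"hand": 0},
    {"travel": [0.0326,0.0747,0.001],"rotation": [0,0,0],"hand": 0},
    {"travel": [0.0326,0.0747,0.001],"rotation": [0,0,0],"hand": 0},
    {"travel": [0.0326,0.0747,0.001],"rotation": [0,0,0],"hand": 0},
    {"travel": [0.0326,0.0747,0.001],"rotation": [0,0,0],"hand": 0},
    {"travel": [0.0326,0.0747,0.001],"rotation": [0,0,0],"hand": 0},
    {"travel": [0.0326,0.0747,0.001],"rotation": [0,0,0],"hand": 0},
    {"travel": [0.0326,0.0747,0.001],"rotation": [0,0,0],"hand": 0},
  ],
)

```text
clock: 6.43
position: [459.7, 171.7, 164.1]
orientation: [[-0.903, 0.43, 0.001], [0.43, 0.903, 0.0], [-0.001, 0.001, -1.0]]
wrist_force: [1.4, 0.0, -2.1]
finger_gap: 29.3
grip_force: 40.8
```

Emit:
play_rows(
  steps=[
    {"travel": [0,0,0],"rotation": [0,0.0042,-0.0246],"hand": 0},
    {"travel": [0,0,0],"rotation": [0,0,-0.0246],"hand": 0},
    {"travel": [0,0,0],"rotation": [0,0,0],"hand": 0},
    {"travel": [0,0,0],"rotation": [0,0,0],"hand": 0},
  ],
)

```text
clock: 6.77
position: [460.0, 169.7, 163.8]
orientation: [[-0.958, 0.288, -0.012], [0.288, 0.958, 0.005], [0.013, 0.002, -1.0]]
wrist_force: [0.6, 0.5, -1.5]
finger_gap: 29.3
grip_force: 41.0
```

Run:
```python
from station import bot
from h import *
import pickle
s=bot.state();P=bot.camera_params('wrist');a=bot.camera('wrist')
print(s['clock'],s['position'],np.round(s['orientation'],4))
cv2.imwrite('pics/w3raw.png',a[:,:,::-1]);c=a[60:330,120:392]
cv2.imwrite('pics/w3.png',cv2.resize(c,None,fx=2.2,fy=2.2,interpolation=cv2.INTER_CUBIC)[:,:,::-1])
pickle.dump((s,P),open('w3.pkl','wb'))
plan(s,[462.5,168.1,170],73.4)
```

```text
6.7667 [459.98739176 169.72184331 163.76802549] [[-0.9577  0.2876 -0.0117]
 [ 0.2875  0.9578  0.0052]
 [ 0.0127  0.0016 -0.9999]]
total [-0.0056 -0.0016 -0.0125] [ 0.0005 -0.004  -0.0006] minrows 1
per row 1 [-0.0056 -0.0016 -0.0125] [ 0.0005 -0.004  -0.0006] q [ 16.  -11.4  95.6   0.5  96.4 -57.3]
```

View pics/w3.png

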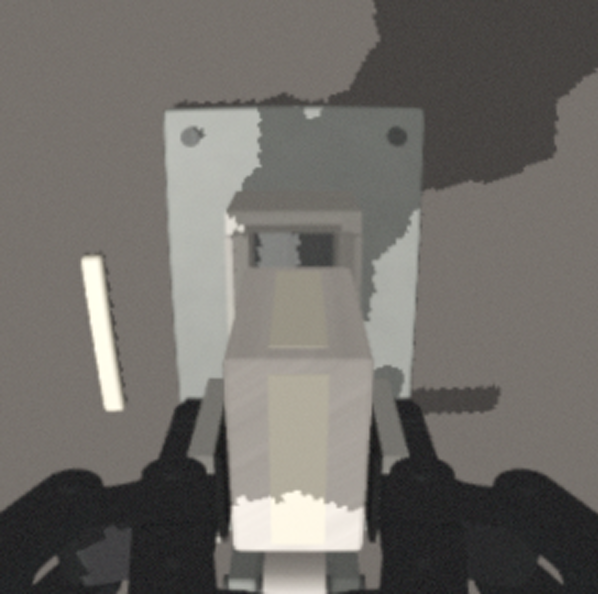

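The picture shows the cassette held squarely, with its bottom edge at (238..350,268), just above the pocket lip at (226..361,211). The station's front corners are at (165,112) and (424,110). I'll refine both poses from this image.

Run:
```python
from h import *
import pickle
from scipy.optimize import least_squares
s,P=pickle.load(open('w3.pkl','rb'))
raw=lambda a:(np.array(a,float)+.5)/2.2-.5+[120,60]
cr=raw([[165,112],[424,110]]);ed=raw([[180,400],[412,400],[172,250],[419,250]])
X=lambda q:at_z(P,q[1],q[0],12,True)[:2]
def loc(v,p):
    c,n=np.cos(v[2]),np.sin(v[2]);d=np.array(p)-v[:2];return np.array([c*d[0]+n*d[1],-n*d[0]+c*d[1]])
def f(v):
    r=list(loc(v,X(cr[0]))-[-70,-55])+list(loc(v,X(cr[1]))-[-70,55])
    for q,y in zip(ed,[-55,55,-55,55]): r.append(loc(v,X(q))[1]-y)
    return r
v=least_squares(f,[460,168,-.29]);print('cradle',v.x,np.degrees(v.x[2]),np.round(v.fun,2))
print('lip front edge, local at z65',[loc(v.x,at_z(P,*raw(q)[::-1],65,True)[:2]).round(1) for q in([226,211],[361,211])])
px=raw([[225,360],[373,360],[232,549],[363,549],[238,268],[350,268]])
M=np.array([[-25,-15,62],[-25,15,62],[25,-15,62],[25,15,62],[-25,-15,0],[-25,15,0.]])
w=lambda u:M@cv2.Rodrigues(u[3:])[0].T+u[:3]
u=least_squares(lambda u:(proj(P,w(u),True)-px).ravel(),[460,169,107,0,0,-.29]).x
print('cass',u[:3],np.degrees(u[3:]),(proj(P,w(u),True)-px).round(1).ravel())
print('cass in cradle',loc(v.x,u[:2]))
p=np.array(s['position']);print('tcp in cradle',loc(v.x,p[:2]),'cass-tcp in tool',np.array(s['orientation']).T@(u[:3]-p))
```

```text
cradle [ 4.62022727e+02  1.68908660e+02 -2.84926902e-01] -16.325108928419215 [ 0.11  0.88 -0.11 -0.9  -0.14 -0.04  1.25 -1.04]
lip front edge, local at z65 [array([-37.5, -23.5]), array([-37.3,  22.8])]
cass [458.36212081 169.64770073 104.2430893 ] [ -0.9821067    0.99124984 -17.00845939] [-0.6 -0.   0.7 -0.2  0.7  0.5 -0.9  0.   1.8 -0.2 -1.7 -0.1]
cass in cradle [-3.7207539  -0.31970606]
tcp in cradle [-2.18185082  0.20829028] cass-tcp in tool [ 0.77914252 -0.63453788 59.53868767]
```

Emit:
play_rows(
  steps=[
    {"travel": [-0.0054,0,0],"rotation": [0,-0.004,0],"hand": 0},
    {"travel": [0,0,0.04],"rotation": [0,0,0],"hand": 0},
    {"travel": [0,0,0.024],"rotation": [0,0,0],"hand": 0},
    {"travel": [0,0,0.01],"rotation": [0,0,0],"hand": 0},
    {"travel": [0,0,0.01],"rotation": [0,0,0],"hand": 0},
    {"travel": [0,0,0],"rotation": [0,0,0],"hand": 0},
  ],
)

```text
clock: 7.32
position: [462.0, 168.5, 120.3]
orientation: [[-0.958, 0.287, -0.002], [0.287, 0.958, 0.001], [0.002, 0.0, -1.0]]
wrist_force: [-0.5, -0.2, -1.5]
finger_gap: 29.6
grip_force: 41.0
```

Run:
```python
from station import bot
from h import *
import pickle
s=bot.state();P=bot.camera_params('wrist');a=bot.camera('wrist')
print(s['clock'],s['position'],s['wrist_force'],s['moment'],np.round(s['orientation'],4))
cv2.imwrite('pics/w4raw.png',a[:,:,::-1]);c=a[110:330,160:350]
cv2.imwrite('pics/w4.png',cv2.resize(c,None,fx=2.7,fy=2.7,interpolation=cv2.INTER_CUBIC)[:,:,::-1])
```

```text
7.3167 [462.02716973 168.53915584 120.28181723] [-0.52574849 -0.1807614  -1.48756458] [0.01420866 0.01190338 0.01703618] [[-9.581e-01  2.865e-01 -2.000e-03]
 [ 2.865e-01  9.581e-01  1.000e-03]
 [ 2.300e-03  4.000e-04 -1.000e+00]]
```

View pics/w4.png

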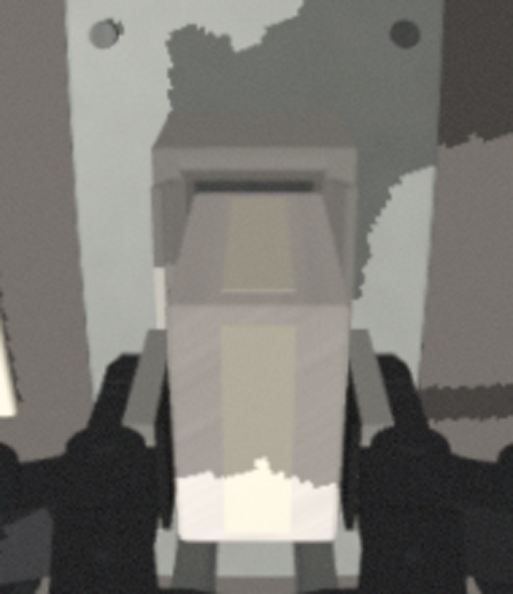

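The cassette's bottom edge is at (195..322,193), inside the lip mouth at (182..325,170). It's centred to about 1 mm, so I'll lower it gently.

Emit:
play_rows(
  steps=[
    {"travel": [0,-0.0015,0.008],"rotation": [0,0,0],"hand": 0},
    {"travel": [0,0,0.008],"rotation": [0,0,0],"hand": 0},
    {"travel": [0,0,0.008],"rotation": [0,0,0],"hand": 0},
    {"travel": [0,0,0],"rotation": [0,0,0],"hand": 0},
  ],
)

```text
clock: 7.7
position: [462.0, 168.1, 108.6]
orientation: [[-0.958, 0.286, -0.001], [0.286, 0.958, 0.001], [0.002, 0.001, -1.0]]
wrist_force: [-0.4, -0.4, -1.5]
finger_gap: 29.4
grip_force: 41.0
```

Emit:
play_rows(
  steps=[
    {"travel": [0,0,0.008],"rotation": [0,0,0],"hand": 0},
    {"travel": [0,0,0.006],"rotation": [0,0,0],"hand": 0},
    {"travel": [0,0,0.004],"rotation": [0,0,0],"hand": 0},
    {"travel": [0,0,0],"rotation": [0,0,0],"hand": 0},
  ],
)

```text
clock: 8.03
position: [462.0, 168.2, 99.8]
orientation: [[-0.958, 0.286, -0.001], [0.286, 0.958, 0.001], [0.001, 0.001, -1.0]]
wrist_force: [0.0, -0.0, -0.6]
finger_gap: 29.6
grip_force: 41.0
```

Emit:
play_rows(
  steps=[
    {"travel": [0,0,0.002],"rotation": [0,0,0],"hand": 0},
    {"travel": [0,0,0.002],"rotation": [0,0,0],"hand": 0},
    {"travel": [0,0,0],"rotation": [0,0,0],"hand": 0},
  ],
)

```text
clock: 8.28
position: [462.3, 168.2, 98.4]
orientation: [[-0.958, 0.286, -0.0], [0.286, 0.958, 0.002], [0.001, 0.001, -1.0]]
wrist_force: [-0.2, -1.0, -1.8]
finger_gap: 29.8
grip_force: 41.0
```

Emit:
play_rows(
  steps=[
    {"travel": [0,0,0.002],"rotation": [0,0,0],"hand": 0},
    {"travel": [0,0,0.001],"rotation": [0,0,0],"hand": 0},
    {"travel": [0,0,0],"rotation": [0,0,0],"hand": 0},
  ],
)

```text
clock: 8.53
position: [462.3, 168.2, 96.9]
orientation: [[-0.958, 0.286, -0.0], [0.286, 0.958, 0.002], [0.001, 0.001, -1.0]]
wrist_force: [-0.5, 0.3, -2.1]
finger_gap: 29.4
grip_force: 41.0
```

Emit:
play_rows(
  steps=[
    {"travel": [0,0,0.002],"rotation": [0,0,0],"hand": 0},
    {"travel": [0,0,0.002],"rotation": [0,0,0],"hand": 0},
    {"travel": [0,0,0],"rotation": [0,0,0],"hand": 0},
  ],
)

```text
clock: 8.78
position: [462.4, 168.3, 95.4]
orientation: [[-0.958, 0.286, 0.0], [0.286, 0.958, 0.002], [0.0, 0.002, -1.0]]
wrist_force: [-1.8, -0.5, 2.6]
finger_gap: 29.1
grip_force: 41.5
```

Emit:
play_rows(
  steps=[
    {"travel": [0,0,0],"rotation": [0,0,0],"hand": 0.5},
    {"travel": [0,0,0],"rotation": [0,0,0],"hand": 0.6},
    {"travel": [0,0,0],"rotation": [0,0,0],"hand": 0.6},
    {"travel": [0,0,0],"rotation": [0,0,0],"hand": 0.6},
    {"travel": [0,0,-0.02],"rotation": [0,0,0],"hand": 0.6},
    {"travel": [0,0,-0.06],"rotation": [0,0,0],"hand": 0.6},
    {"travel": [-0.0,0,-0.08],"rotation": [0,0,0],"hand": 0.6},
    {"travel": [0,0,-0.08],"rotation": [0,0,0],"hand": 0.6},
    {"travel": [0.04,0,-0.06],"rotation": [0,0,0],"hand": 0.6},
    {"travel": [0.06,0,-0.06],"rotation": [0,0,0],"hand": 0.6},
  ],
)

```text
clock: 9.62
position: [415.4, 181.6, 277.1]
orientation: [[-0.958, 0.288, 0.002], [0.288, 0.958, 0.002], [-0.001, 0.002, -1.0]]
wrist_force: [0.4, 0.5, -0.1]
finger_gap: 51.0
grip_force: 0.0
```

Emit:
play_rows(
  steps=[
    {"travel": [0.06,0,-0.06],"rotation": [0,0,0],"hand": 0.3},
    {"travel": [0,0,-0.06],"rotation": [0,0,0],"hand": 0},
    {"travel": [0,0,-0.06],"rotation": [0,0,0],"hand": 0},
    {"travel": [0,0,0],"rotation": [0,0,0],"hand": 0},
    {"travel": [0,0,0],"rotation": [0,0,0],"hand": 0},
  ],
)

```text
clock: 10.03
position: [386.8, 190.5, 366.9]
orientation: [[-0.958, 0.285, 0.005], [0.285, 0.958, 0.004], [-0.004, 0.005, -1.0]]
wrist_force: [0.3, 0.2, -1.3]
finger_gap: -0.2
grip_force: 0.0
```

Run:
```python
from station import bot
from h import *
import pickle
s=bot.state();P=bot.camera_params('wrist');a=bot.camera('wrist')
print(s['clock'],s['position'],s['q'],s['finger_gap'])
b=bot.camera('top')[105:205,150:260];b=cv2.resize(b,None,fx=3.84,fy=3.84)
a2=cv2.resize(a[:,80:432],(352,384))
o=np.zeros((384,352+b.shape[1],3),np.uint8);o[:,:352]=a2;o[:b.shape[0],352:]=b[:384]
cv2.imwrite('pics/w5.png',o[:,:,::-1]);cv2.imwrite('pics/w5raw.png',a[:,:,::-1])
pickle.dump((s,P),open('w5.pkl','wb'))
for c in('top','scene','wrist'):
  if c=='scene':bot.camera(c)
  for t in ('clamp_handle','clamp_hinge'):print(c,t,[(np.round(r['at'],1).tolist(),round(r['confidence'],2)) for r in bot.spot_point(t,c)][:3])
```

```text
10.0333 [386.7879127  190.53284961 366.92131152] [ 2.16385968e+01 -1.74683018e+01  7.98554499e+01  9.65534131e-02
  1.17282647e+02 -5.17308857e+01] -0.18420299404982435
top clamp_handle [([122.2, 204.3], 0.92)]
top clamp_hinge [([154.5, 209.1], 0.9)]
scene clamp_handle [([160.4, 329.1], 0.95), ([139.5, 345.5], 0.67), ([228.8, 281.8], 0.37)]
scene clamp_hinge [([213.6, 324.6], 0.74)]
wrist clamp_handle []
wrist clamp_hinge [([76.7, 299.3], 0.78)]
```

View pics/w5.png

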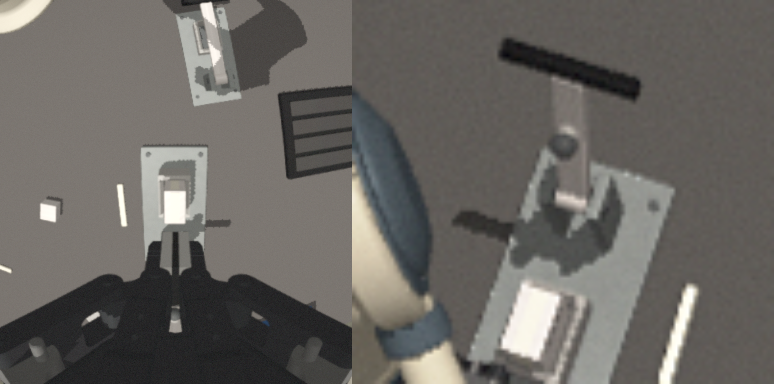

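The top-view inset shows the cassette standing in the pocket at (540,325) of the collage, with the clamp still open and its handle at (570,68). I'll compute the clamp angle and the way points behind the handle.

```bash
cat >> h.py <<'E'
V=np.array([461.2,168.8,np.radians(-16.45)])
def wl(x,y,z):
    c,n=np.cos(V[2]),np.sin(V[2]);return np.array([V[0]+c*x-n*y,V[1]+n*x+c*y,z])
def handle(th):return wl(95-160*np.cos(th),0,106+160*np.sin(th))
def loc(p):
    c,n=np.cos(V[2]),np.sin(V[2]);d=np.array(p)[:2]-V[:2];return np.array([c*d[0]+n*d[1],-n*d[0]+c*d[1],p[2]])
E
python3 - <<'E'
from station import bot
from h import *
T,S=bot.camera_params('top'),bot.camera_params('scene')
for th in(1.74,1.78,1.82,1.86,1.9,1.95):print(th,handle(th).round(),(proj(T,handle(th))-[204.3,122.2]).round(1),(proj(S,handle(th))-[329.1,160.4]).round(1))
s=bot.state();print(loc(s['position']))
plan(s,[*wl(165,0,0)[:2],330],73.55)
E
```

```text
1.74 [578. 134. 264.] [[-1.8  6.8]] [[ 1.7 -6.2]]
1.78 [584. 132. 263.] [[-0.8  4.6]] [[ 1.5 -4. ]]
1.82 [590. 131. 261.] [[0.1 2.4]] [[ 1.4 -1.6]]
1.86 [596. 129. 259.] [[1.  0.3]] [[1.2 0.9]]
1.9 [602. 127. 257.] [[ 1.9 -1.8]] [[1.  3.5]]
1.95 [609. 125. 255.] [[ 3.1 -4.2]] [[0.7 6.9]]
[-77.57049911  -0.50337352 363.29825059]
total [-0.4852  0.0023  0.0658] [ 0.0002 -0.0005 -0.0009] minrows 6
per row 6 [-0.0809  0.0004  0.011 ] [ 0.     -0.0001 -0.0001] q [ 2.160e+01 -1.740e+01  8.020e+01  1.000e-01  1.173e+02 -5.170e+01]
```

Emit:
play_rows(
  steps=[
    {"travel": [-0.083,0.0004,0.008],"rotation": [0,0,0],"hand": 0.47},
    {"travel": [-0.083,0.0004,0.008],"rotation": [0,0,0],"hand": 0.47},
    {"travel": [-0.083,0.0004,0.008],"rotation": [0,0,0],"hand": 0.47},
    {"travel": [-0.083,0.0004,0.008],"rotation": [0,0,0],"hand": 0.47},
    {"travel": [-0.083,0.0004,0.008],"rotation": [0,0,0],"hand": 0.47},
    {"travel": [-0.083,0.0004,0.008],"rotation": [0,0,0],"hand": 0.47},
    {"travel": [0,0,0],"rotation": [0,0,0],"hand": 0.47},
    {"travel": [0,0,0],"rotation": [0,0,0],"hand": 0.47},
  ],
)

```text
clock: 11.15
position: [627.5, 119.4, 334.0]
orientation: [[-0.958, 0.288, -0.009], [0.288, 0.958, 0.0], [0.009, -0.002, -1.0]]
wrist_force: [-0.1, 0.6, 0.3]
finger_gap: 40.1
grip_force: 0.0
```

Run:
```python
from station import bot
from h import *
s=bot.state();print(s['clock'],loc(s['position']),s['finger_gap'])
a=bot.camera('wrist')
cv2.imwrite('pics/w6.png',cv2.resize(a[100:,100:412],None,fx=1.9,fy=1.9)[:,:,::-1])
plan(s,[*wl(172,0,0)[:2],268],73.55)
```

```text
11.15 [ 1.73478870e+02 -3.03571305e-01  3.34020939e+02] 40.12949258769938
total [0.0018 0.0009 0.1321] [-0.0007 -0.0028 -0.0015] minrows 2
per row 2 [0.0009 0.0004 0.066 ] [-0.0004 -0.0014 -0.0008] q [ 7.70e+00  1.40e+01  5.25e+01  1.00e-01  1.14e+02 -6.56e+01]
```

View pics/w6.png

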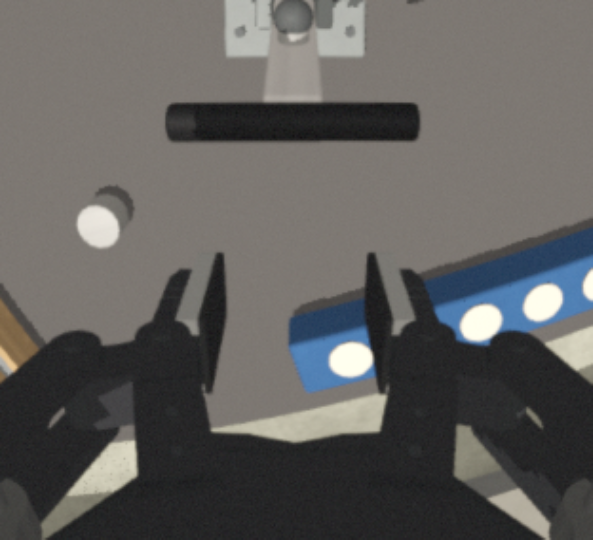

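The picture shows both finger pads, at (205,310) and (385,310), behind the black handle at (293,120) and within its length, on either side of the arm. I'll lower and push over along the arc.

Run:
```python
from h import *
ths=np.arange(1.85,0.6,-0.1);p=np.column_stack([95-160*np.cos(ths),106+160*np.sin(ths)])
d=np.diff(p,axis=0)/500
for t,r in zip(ths[1:],d):print(round(t,2),'tool x %.4f z %.4f'%(-r[0],-r[1]))
```

```text
1.75 tool x 0.0312 z -0.0073
1.65 tool x 0.0317 z -0.0041
1.55 tool x 0.0320 z -0.0009
1.45 tool x 0.0319 z 0.0023
1.35 tool x 0.0315 z 0.0054
1.25 tool x 0.0308 z 0.0086
1.15 tool x 0.0298 z 0.0116
1.05 tool x 0.0285 z 0.0145
0.95 tool x 0.0269 z 0.0173
0.85 tool x 0.0251 z 0.0199
0.75 tool x 0.0229 z 0.0223
0.65 tool x 0.0206 z 0.0245
```

Emit:
play_rows(
  steps=[
    {"travel": [0,0.0009,0.05],"rotation": [0,-0.003,0],"hand": 0.47},
    {"travel": [0,0,0.06],"rotation": [0,0,0],"hand": 0.47},
    {"travel": [0,0,0.022],"rotation": [0,0,0],"hand": 0.47},
    {"travel": [0.014,0,0],"rotation": [0,0,0],"hand": 0.47},
    {"travel": [0.014,0,0],"rotation": [0,0,0],"hand": 0.47},
    {"travel": [0,0,0],"rotation": [0,0,0],"hand": 0.47},
  ],
)

```text
clock: 11.7
position: [611.4, 125.7, 277.3]
orientation: [[-0.959, 0.285, 0.013], [0.285, 0.959, -0.0], [-0.013, 0.003, -1.0]]
wrist_force: [0.6, 0.6, 0.9]
finger_gap: 40.5
grip_force: 0.0
```

Emit:
play_rows(
  steps=[
    {"travel": [-0.012,0,0],"rotation": [0,0.003,0],"hand": 0.47},
    {"travel": [0,0,0.014],"rotation": [0,0,0],"hand": 0.47},
    {"travel": [0,0,0.012],"rotation": [0,0,0],"hand": 0.47},
    {"travel": [0.012,0,0],"rotation": [0,0,0],"hand": 0.47},
    {"travel": [0,0,0],"rotation": [0,0,0],"hand": 0.47},
  ],
)

```text
clock: 12.12
position: [611.8, 125.1, 259.8]
orientation: [[-0.958, 0.286, -0.002], [0.286, 0.958, 0.002], [0.003, 0.001, -1.0]]
wrist_force: [-0.9, -0.6, 0.2]
finger_gap: 39.7
grip_force: 0.0
```

Emit:
play_rows(
  steps=[
    {"travel": [0.0312,0,-0.0073],"rotation": [0,0,0],"hand": 0.47},
    {"travel": [0.0317,0,-0.0041],"rotation": [0,0,0],"hand": 0.47},
    {"travel": [0.032,0,-0.0009],"rotation": [0,0,0],"hand": 0.47},
    {"travel": [0.0319,0,0.0023],"rotation": [0,0,0],"hand": 0.47},
  ],
)

```text
clock: 12.45
position: [552.2, 142.4, 267.0]
orientation: [[-0.958, 0.287, 0.004], [0.287, 0.958, 0.001], [-0.004, 0.002, -1.0]]
wrist_force: [3.9, -2.3, 2.6]
finger_gap: 40.0
grip_force: 2.3
```

Emit:
play_rows(
  steps=[
    {"travel": [0.0315,0,0.0054],"rotation": [0,0,0],"hand": 0.47},
    {"travel": [0.0308,0,0.0086],"rotation": [0,0,0],"hand": 0.47},
    {"travel": [0.0298,0,0.0116],"rotation": [0,0,0],"hand": 0.47},
    {"travel": [0.0285,0,0.0145],"rotation": [0,0,0],"hand": 0.47},
    {"travel": [0.0269,0,0.0173],"rotation": [0,0,0],"hand": 0.47},
    {"travel": [0.0251,0,0.0199],"rotation": [0,0,0],"hand": 0.47},
    {"travel": [0,0,0],"rotation": [0,0,0],"hand": 0.47},
  ],
)

```text
clock: 13.03
position: [467.4, 168.2, 226.3]
orientation: [[-0.959, 0.285, -0.002], [0.285, 0.959, 0.002], [0.002, 0.001, -1.0]]
wrist_force: [0.3, -0.3, -0.3]
finger_gap: 40.0
grip_force: 0.0
```

Run:
```python
from station import bot
from h import *
s=bot.state();print(s['clock'],loc(s['position']),s['wrist_force'])
a=bot.camera('wrist');bot.camera('scene')
cv2.imwrite('pics/w7.png',cv2.resize(a[60:,60:452],None,fx=1.5,fy=1.5)[:,:,::-1])
S=bot.camera_params('scene')
h=[(np.round(r['at'],1).tolist(),round(r['confidence'],2)) for r in bot.spot_point('clamp_handle','scene')][:3];print(h)
for th in(1,.9,.85,.8,.7):print(th,proj(S,handle(th)).round(1),loc(handle(th)).round(1))
```

```text
13.0333 [  6.11519313   1.13306542 226.28144497] [ 0.3438271  -0.330406   -0.33215151]
[([141.1, 331.5], 0.83), ([140.9, 348.1], 0.68), ([225.0, 322.9], 0.25)]
1 [[331.5 136.6]] [  8.6   0.  240.6]
0.9 [[331.3 137.6]] [ -4.5   0.  231.3]
0.85 [[331.2 138.4]] [-10.6   0.  226.2]
0.8 [[331.1 139.4]] [-16.5   0.  220.8]
0.7 [[330.8 141.8]] [-27.4   0.  209.1]
```

View pics/w7.png

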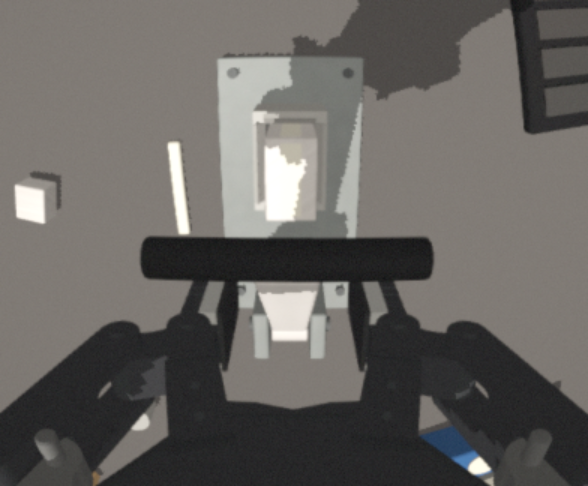

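The picture shows the clamp pushed partly over, with the handle at (287,258) and the fingers behind it. The cassette stands upright in the pocket at (290,170). Next I'll back off, rise over the handle, and press from above.

Emit:
play_rows(
  steps=[
    {"travel": [-0.008,-0.002,0],"rotation": [0,0,0],"hand": 0.47},
    {"travel": [0,0,-0.06],"rotation": [0,0,0],"hand": 0.47},
    {"travel": [0,0,-0.045],"rotation": [0,0,0],"hand": 0.47},
    {"travel": [0.042,0,0],"rotation": [0,0,0],"hand": 0.47},
    {"travel": [0,0,0],"rotation": [0,0,0],"hand": 0.47},
  ],
)

```text
clock: 13.6
position: [452.4, 172.0, 282.6]
orientation: [[-0.958, 0.286, 0.003], [0.286, 0.958, 0.003], [-0.002, 0.004, -1.0]]
wrist_force: [-0.1, -0.1, 0.0]
finger_gap: 40.3
grip_force: 0.0
```

Run:
```python
from station import bot
from h import *
s=bot.state();P=bot.camera_params('wrist');print(s['clock'],loc(s['position']),s['wrist_force'])
bot.camera('wrist')
print([(np.round(r['at'],1).tolist(),round(r['confidence'],2)) for r in bot.spot_point('clamp_handle','wrist')][:3],[(np.round(r['rect']).tolist(),round(r['confidence'],2)) for r in bot.recognise('clamp_handle','wrist')][:3])
for th in np.arange(1,.6,-.05):print(round(th,2),proj(P,handle(th),True).round(1)[0][::-1],loc(handle(th)).round(1))
```

```text
13.6 [ -9.30913395   0.56963044 282.61562319] [-0.12077658 -0.14133294  0.00139784]
[([214.9, 251.2], 0.72)] [([181.0, 207.0, 323.0, 264.0], 0.93), ([303.0, 1.0, 320.0, 23.0], 0.6), ([181.0, 158.0, 194.0, 205.0], 0.56)]
1.0 [255.5 253. ] [  8.6   0.  240.6]
0.95 [243. 253.] [  1.9   0.  236.1]
0.9 [230.7 252.9] [ -4.5   0.  231.3]
0.85 [218.7 252.9] [-10.6  -0.  226.2]
0.8 [207.2 252.9] [-16.5   0.  220.8]
0.75 [196.2 252.9] [-22.1   0.  215.1]
0.7 [185.9 252.9] [-27.4  -0.  209.1]
0.65 [176.4 252.9] [-32.4   0.  202.8]
```

Emit:
play_rows(
  steps=[
    {"travel": [0.012,0,0.03],"rotation": [0,0,0],"hand": 0.47},
    {"travel": [0,0,0.025],"rotation": [0,0,0],"hand": 0.47},
    {"travel": [0.017,0,0.019],"rotation": [0,0,0],"hand": 0.47},
    {"travel": [0.016,0,0.02],"rotation": [0,0,0],"hand": 0.47},
    {"travel": [0.015,0,0.021],"rotation": [0,0,0],"hand": 0.47},
    {"travel": [0.014,0,0.022],"rotation": [0,0,0],"hand": 0.47},
    {"travel": [0,0,0],"rotation": [0,0,0],"hand": 0.47},
  ],
)

```text
clock: 14.33
position: [415.8, 182.5, 209.4]
orientation: [[-0.959, 0.285, -0.004], [0.285, 0.959, 0.002], [0.004, 0.0, -1.0]]
wrist_force: [0.1, -0.3, -0.0]
finger_gap: 40.2
grip_force: 0.0
```

Run:
```python
from station import bot
from h import *
s=bot.state();P=bot.camera_params('wrist');print(s['clock'],loc(s['position']),s['wrist_force'])
bot.camera('wrist')
print([(np.round(r['at'],1).tolist(),round(r['confidence'],2)) for r in bot.spot_point('clamp_handle','wrist')][:3],[(np.round(r['rect']).tolist(),round(r['confidence'],2)) for r in bot.recognise('clamp_handle','wrist')][:3])
for th in np.arange(.85,.2,-.05):print(round(th,2),proj(P,handle(th),True).round(1)[0][::-1],loc(handle(th)).round(1))
```

```text
14.3333 [-47.46649836   0.28223517 209.4060093 ] [ 0.09487995 -0.29251661 -0.02772013]
[([242.8, 253.5], 0.78)] [([312.0, 2.0, 341.0, 49.0], 0.91), ([173.0, 231.0, 335.0, 334.0], 0.56)]
0.85 [346.  253.4] [-10.6   0.  226.2]
0.8 [330.8 253.4] [-16.5   0.  220.8]
0.75 [315.6 253.4] [-22.1   0.  215.1]
0.7 [300.5 253.4] [-27.4   0.  209.1]
0.65 [285.8 253.4] [-32.4   0.  202.8]
0.6 [271.7 253.5] [-37.1   0.  196.3]
0.55 [258.4 253.5] [-41.4  -0.  189.6]
0.5 [245.9 253.5] [-45.4  -0.  182.7]
0.45 [234.5 253.6] [-49.1   0.  175.6]
0.4 [224.  253.6] [-52.4  -0.  168.3]
0.35 [214.6 253.7] [-55.3   0.  160.9]
0.3 [206.3 253.7] [-57.9  -0.  153.3]
0.25 [198.9 253.7] [-60.    0.  145.6]
```

Emit:
play_rows(
  steps=[
    {"travel": [0.01,0,0.018],"rotation": [0,0,0],"hand": 0.47},
    {"travel": [0.008,0,0.018],"rotation": [0,0,0],"hand": 0.47},
    {"travel": [0.006,0,0.018],"rotation": [0,0,0],"hand": 0.47},
    {"travel": [0,0,0.008],"rotation": [0,0,0],"hand": 0.47},
  ],
)

```text
clock: 14.82
position: [404.4, 185.9, 178.4]
orientation: [[-0.958, 0.285, -0.003], [0.285, 0.958, 0.002], [0.003, 0.001, -1.0]]
wrist_force: [-1.7, 0.7, 3.6]
finger_gap: 40.2
grip_force: 1.8
```

Emit:
play_rows(
  steps=[
    {"travel": [0.003,0,0.004],"rotation": [0,0,0],"hand": 0.47},
    {"travel": [0,0,0.004],"rotation": [0,0,0],"hand": 0.47},
  ],
)

```text
clock: 14.98
position: [403.8, 186.2, 175.8]
orientation: [[-0.958, 0.286, -0.001], [0.286, 0.958, 0.001], [0.001, 0.001, -1.0]]
wrist_force: [-2.6, 0.0, 2.7]
finger_gap: 40.0
grip_force: 1.7
```

Emit:
play_rows(
  steps=[
    {"travel": [0.001,0,0.004],"rotation": [0,0,0],"hand": 0.47},
    {"travel": [0.001,0,0.004],"rotation": [0,0,0],"hand": 0.47},
    {"travel": [0.001,0,0.004],"rotation": [0,0,0],"hand": 0.47},
  ],
)

```text
clock: 15.23
position: [402.6, 186.6, 170.3]
orientation: [[-0.958, 0.286, -0.0], [0.286, 0.958, 0.002], [0.001, 0.002, -1.0]]
wrist_force: [-1.7, 0.3, 3.1]
finger_gap: 40.2
grip_force: 1.6
```

Emit:
play_rows(
  steps=[
    {"travel": [0.001,0,0.003],"rotation": [0,0,0],"hand": 0.47},
    {"travel": [0.0,0,0.003],"rotation": [0,0,0],"hand": 0.47},
  ],
)

```text
clock: 15.4
position: [402.1, 186.8, 167.5]
orientation: [[-0.958, 0.286, -0.0], [0.286, 0.958, 0.002], [0.001, 0.002, -1.0]]
wrist_force: [-4.3, -0.4, 4.6]
finger_gap: 40.1
grip_force: 2.4
```

Emit:
play_rows(
  steps=[
    {"travel": [0.0005,0,0.002],"rotation": [0,0,0],"hand": 0.47},
    {"travel": [0.0005,0,0.002],"rotation": [0,0,0],"hand": 0.47},
    {"travel": [0.0005,0,0.002],"rotation": [0,0,0],"hand": 0.47},
  ],
)

```text
clock: 15.65
position: [401.4, 187.0, 164.4]
orientation: [[-0.958, 0.286, -0.0], [0.286, 0.958, 0.002], [0.001, 0.002, -1.0]]
wrist_force: [-4.1, 0.6, 5.4]
finger_gap: 40.0
grip_force: 2.6
```

Emit:
play_rows(
  steps=[
    {"travel": [0.0005,0,0.002],"rotation": [0,0,0],"hand": 0.47},
    {"travel": [0.0,0,0.002],"rotation": [0,0,0],"hand": 0.47},
  ],
)

```text
clock: 15.82
position: [401.2, 187.1, 162.5]
orientation: [[-0.958, 0.286, -0.0], [0.286, 0.958, 0.002], [0.001, 0.002, -1.0]]
wrist_force: [-4.1, 0.7, 5.3]
finger_gap: 39.9
grip_force: 2.7
```

Emit:
play_rows(
  steps=[
    {"travel": [0.0,0,0.002],"rotation": [0,0,0],"hand": 0.47},
  ],
)

```text
clock: 15.9
position: [401.2, 187.2, 161.5]
orientation: [[-0.958, 0.286, -0.0], [0.286, 0.958, 0.002], [0.001, 0.002, -1.0]]
wrist_force: [-3.6, 1.2, 4.6]
finger_gap: 40.3
grip_force: 2.6
```

Emit:
play_rows(
  steps=[
    {"travel": [0.0,0,0.0012],"rotation": [0,0,0],"hand": 0.47},
    {"travel": [0.0005,0,0.0012],"rotation": [0,0,0],"hand": 0.47},
  ],
)

```text
clock: 16.07
position: [400.9, 187.2, 160.3]
orientation: [[-0.958, 0.286, -0.0], [0.286, 0.958, 0.002], [0.001, 0.002, -1.0]]
wrist_force: [-4.2, 0.2, 4.4]
finger_gap: 40.0
grip_force: 2.7
```

Emit:
play_rows(
  steps=[
    {"travel": [0.0,0,0.0014],"rotation": [0,0,0],"hand": 0.47},
    {"travel": [0.0005,0,0.0014],"rotation": [0,0,0],"hand": 0.47},
  ],
)

```text
clock: 16.23
position: [400.7, 187.3, 159.0]
orientation: [[-0.958, 0.286, -0.0], [0.286, 0.958, 0.002], [0.001, 0.002, -1.0]]
wrist_force: [-4.6, 0.4, 6.6]
finger_gap: 40.4
grip_force: 4.0
```

Emit:
play_rows(
  steps=[
    {"travel": [0.0,0,0.001],"rotation": [0,0,0],"hand": 0.47},
    {"travel": [0,0,0],"rotation": [0,0,0],"hand": 0.47},
  ],
)

```text
clock: 16.4
position: [400.7, 187.3, 158.9]
orientation: [[-0.958, 0.286, 0.0], [0.286, 0.958, 0.002], [0.0, 0.002, -1.0]]
wrist_force: [-4.2, -0.0, 6.8]
finger_gap: 40.1
grip_force: 3.6
```

Emit:
play_rows(
  steps=[
    {"travel": [0.0,0,0.001],"rotation": [0,0,0],"hand": 0.47},
    {"travel": [0,0,0],"rotation": [0,0,0],"hand": 0.47},
  ],
)

```text
clock: 16.57
position: [400.7, 187.4, 158.7]
orientation: [[-0.958, 0.286, 0.0], [0.286, 0.958, 0.002], [0.0, 0.002, -1.0]]
wrist_force: [-5.8, 0.5, 9.0]
finger_gap: 40.2
grip_force: 4.4
```

Emit:
play_rows(
  steps=[
    {"travel": [0.0,0,0.0012],"rotation": [0,0,0],"hand": 0.47},
    {"travel": [0,0,0],"rotation": [0,0,0],"hand": 0.47},
  ],
)

```text
clock: 16.73
position: [400.6, 187.4, 158.5]
orientation: [[-0.958, 0.286, 0.0], [0.286, 0.958, 0.002], [0.0, 0.002, -1.0]]
wrist_force: [-6.1, -0.2, 11.2]
finger_gap: 40.4
grip_force: 5.3
```

Emit:
play_rows(
  steps=[
    {"travel": [0.0,0,0.001],"rotation": [0,0,0],"hand": 0.47},
    {"travel": [0,0,0],"rotation": [0,0,0],"hand": 0.47},
  ],
)

```text
clock: 16.9
position: [400.7, 187.4, 158.4]
orientation: [[-0.958, 0.286, 0.001], [0.286, 0.958, 0.002], [-0.0, 0.003, -1.0]]
wrist_force: [-7.2, -0.4, 11.7]
finger_gap: 40.3
grip_force: 6.2
```

Emit:
play_rows(
  steps=[
    {"travel": [0.0,0,0.0012],"rotation": [0,0,0],"hand": 0.47},
    {"travel": [0,0,0],"rotation": [0,0,0],"hand": 0.47},
  ],
)

```text
clock: 17.07
position: [400.7, 187.4, 158.2]
orientation: [[-0.958, 0.286, 0.001], [0.286, 0.958, 0.003], [-0.0, 0.003, -1.0]]
wrist_force: [-7.7, -0.6, 13.7]
finger_gap: 40.2
grip_force: 7.2
```

Emit:
play_rows(
  steps=[
    {"travel": [0.0,0,0.0008],"rotation": [0,0,0],"hand": 0.47},
    {"travel": [0,0,0],"rotation": [0,0,0],"hand": 0.47},
  ],
)

```text
clock: 17.23
position: [400.6, 187.4, 158.1]
orientation: [[-0.958, 0.286, 0.001], [0.286, 0.958, 0.003], [-0.0, 0.003, -1.0]]
wrist_force: [-8.6, -1.2, 15.7]
finger_gap: 40.2
grip_force: 7.9
```

Emit:
play_rows(
  steps=[
    {"travel": [0,0,0.0003],"rotation": [0,0,0],"hand": 0.47},
    {"travel": [0,0,0],"rotation": [0,0,0],"hand": 0.47},
    {"travel": [0,0,0],"rotation": [0,0,0],"hand": 0.47},
    {"travel": [0,0,0],"rotation": [0,0,0],"hand": 0.47},
    {"travel": [0,0,0],"rotation": [0,0,0],"hand": 0.47},
    {"travel": [0,0,0],"rotation": [0,0,0],"hand": 0.47},
    {"travel": [0,0,0],"rotation": [0,0,0],"hand": 0.47},
  ],
)

```text
clock: 17.82
position: [400.6, 187.4, 158.1]
orientation: [[-0.958, 0.286, 0.001], [0.286, 0.958, 0.003], [-0.0, 0.003, -1.0]]
wrist_force: [-10.0, -1.2, 16.3]
finger_gap: 40.2
grip_force: 8.2
```

Emit:
play_rows(
  steps=[
    {"travel": [0,0,-0.006],"rotation": [0,0,0],"hand": 0.47},
    {"travel": [0,0,-0.01],"rotation": [0,0,0],"hand": 0.47},
    {"travel": [0,0,-0.04],"rotation": [0,0,0],"hand": 0.47},
    {"travel": [0,0,-0.06],"rotation": [0,0,0],"hand": 0.47},
    {"travel": [0,0,-0.06],"rotation": [0,0,0],"hand": 0.47},
    {"travel": [0,0,0],"rotation": [0,0,0],"hand": 0.47},
    {"travel": [0,0,0],"rotation": [0,0,0],"hand": 0.47},
  ],
)

```text
clock: 18.4
position: [401.8, 187.2, 245.1]
orientation: [[-0.958, 0.286, 0.004], [0.286, 0.958, 0.003], [-0.003, 0.004, -1.0]]
wrist_force: [-0.0, 0.2, 0.3]
finger_gap: 39.8
grip_force: 0.0
```

Run:
```python
from station import bot
from h import *
s=bot.state();P=bot.camera_params('wrist');print(s['clock'],loc(s['position']),s['wrist_force'])
bot.camera('wrist')
print([(np.round(r['at'],1).tolist(),round(r['confidence'],2)) for r in bot.spot_point('clamp_handle','wrist')][:3])
for th in np.arange(.3,.0,-.04):print(round(th,2),proj(P,handle(th),True).round(1)[0][::-1],loc(handle(th)).round(1))
```

```text
18.4 [-62.13814841   0.80754842 245.1243089 ] [-0.02390508  0.24491158  0.29421154]
[([188.9, 249.5], 0.68), ([214.4, 256.4], 0.41)]
0.3 [206.1 252.8] [-57.9  -0.  153.3]
0.26 [201.1 252.8] [-59.6   0.  147.1]
0.22 [196.6 252.8] [-61.1  -0.  140.9]
0.18 [192.5 252.8] [-62.4  -0.  134.6]
0.14 [188.8 252.8] [-63.4  -0.  128.3]
0.1 [185.6 252.9] [-64.2  -0.  122. ]
0.06 [182.8 252.9] [-64.7  -0.  115.6]
0.02 [180.4 252.9] [-65.    0.  109.2]
```

```bash
python3 -c "
from station import bot
print(bot.sign_off())"
```

```text
the job is handed in; nothing more can be done
None
```

The job is handed in: the cassette is in the pocket and was pressed onto its stop with about 16 N at the handle, held for about 0.6 s. The clamp is left closed at roughly 0.15 rad (camera estimate), the gripper is clear of it, and the clock stood at about 18.5 s. No verdict was shown.

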